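Seat the wing-handled lid of a parts-washing pot on its thread

ROBOT

A 7-joint arm with a two-finger parallel gripper is mounted at the origin on the work surface. World frame = base frame: x ahead of the robot, y to its left, z up, the work surface at z = 0. Lengths are in m, angles in rad, forces in N, time in s.
With the tool pointing down it reaches from about 0.4 to 0.875 m from the base axis. Payload 4.4 kg.
Tool frame: the origin (TCP) lies at the centre of the arm's flange, where the gripper is bolted on; the fingertips stand 173 mm ahead of it and the grasp point (between the pads) lies 155 mm ahead of it (robot.grasp_offset is the z of the grasp point in the tool frame, in m); z points along the fingers, y is the line along which they close (so a half turn about z gives the same grasp; the last joint's range is limited). The gripper opens to 85 mm and grips with 20 to 120 N. Pads are 22 mm wide; open, the fingers measure 114 mm over their backs; the gripper's body (76 mm by 85 mm) begins 54 mm behind the grasp point. The pads swing forward as they close: fully open they stand 13 mm farther back than shut.
Start: joints at [1.192, 0.628, 0.038, 1.517, -0.027, 0.996, -0.02], TCP at [0.2, -0.618, 0.405] pointing down, gripper open.
Joint ranges: [-3.06, 3.06], [-0.37, 2.12], [-1.25, 1.32], [0.18, 2.47], [-1.1, 4.24], [0.23, 1.98], [-2.94, 2.94]. Speed limits (rad/s): [2.57, 2.57, 3.14, 3.14, 3.14, 3.14, 3.14].

INTERFACE

Orientations are given as a unit quaternion [x, y, z, w].
In Python, from cell import robot gives the robot as it stands. The module is installed in compiled form; this text tells all that it offers.
- The arm moves only by the tool arm_command, never from a script. Its argument "commands" is a list of rows, each a list of 5 numbers: the opening, from 0 (shut) to 1 (fully open), then the shift along the tool's x, y, z in m, then the turn about the tool's z in degrees. In form: [[grip, x, y, z, twist], ...]. A call has exactly 8 rows; each row shifts and turns the commanded pose from where the row before left it, along the tool's axes as they then stand; what a row does not reach is not made up. A row lasts 1/10 s, in which the tool goes at most 50 mm and 8.59 degrees, less where a joint would pass 70% of its speed; a pose out of reach is approached as far as the arm can. A call is refused whole if a number of a shift passes 0.05 or a number of a turn 8.59, either way. A call with a gripper value outside its range is refused whole. The fingers move at their own pace and stop on an object; the grip force is fixed at half the most. Time passes only in rows, so rows that do not move let the fingers close, or fill a call up. It gives the time, the measured TCP pose, the force, the opening and the grip force at its end, in the units of the state.
- robot.state(): the state, without advancing time (a new reading comes with each control period).
- robot.grab_frame(name): name is "scene" or "top" or "wrist"; returns a dict with "frame" (400x640x3 uint8, red, green, blue), "range_z" (400x640 float32, m along the optical axis (not along the pixel's ray), 0 where there is no reading), "K" (3x3 intrinsics, pixels), "rvec" (rotation vector, rad) and "tvec" (3), from world to camera coordinates, as OpenCV has them; the wrist camera has in their place "T_tool_cam" (4x4, takes a point from camera to tool coordinates, whose origin is the TCP and whose axes are the flange's). Camera axes: x right, y down, z forward; pixel columns grow to the right and rows downward; lengths in m; the calibration is good to about 2 mm. A picture is of the moment at which its call begins: read the wrist's pose just before it.
- robot.job_done(): hands the job in; it is judged then, once.
The state is a dict: "clock": time; "qpos": joint angles; "qvel": joint speeds; "tau": joint torques, N m; "tcp_pos": TCP position; "tool_rot": TCP orientation; "contact_force": force on the tool from outside, world axes, zero at the start; "wrist_torque": the same for the moment, N m; "gripper_width": opening from 0.0 (shut) to 1.0 (fully open); "grip_force": force on a finger pad.
Only numpy, scipy, OpenCV 4.12 (cv2) and the standard library are available. Lean on these libraries where they do the work, as an engineer would, in place of code of your own. Each camera call takes 0.05 s, during which the arm holds its last target. There are 200 camera calls.

TASK

The lid of the parts-washing pot is only resting on top of its thread. Move the spray can, left standing upright on the bench, clear of the circle that the lid's long cross handle sweeps; then, without lifting the lid off the pot, turn it back (anticlockwise from above) until it drops into the thread, and screw it forward (clockwise) until it stops, fully home. Leave the other things on the bench as they are.

Things in the scene. Friction and masses are not known exactly. Their poses are not given: they have to be found in the camera images.
- pot: Aluminium pot bolted to the bench (cannot move): foot 84 mm wide with three small bolted ears out to 56 mm from the axis, body 80 mm, rim 92 mm above the bench, coarse three-start outside thread that repeats every 120 degrees, its starts hidden by the lid: feel or watch for the drop. Origin: centre of its underside; z up along the axis.
- lid: Loose round steel lid, about 0.35 kg, 82 mm wide, roof 6 mm thick, with an inner plug that keeps it centred (1 mm play). Origin: on the axis at the UNDERSIDE of the roof; z up, x along the handle. The origin stands 107 mm above the bench while the lid rests on top of the thread, about 98 mm once dropped into a thread start, 92 mm when screwed home.
- lid_bar (a point): Middle of the lid's cross handle, a straight bar 132 mm long (along the lid's x), 14 mm wide, 16 mm high, on a stalk 20 mm wide; 34 mm above the lid's origin, so the bar spans 26 to 42 mm above it. The lid turns with 1 to 3 N at a bar end and sinks by its own weight if nothing holds it up.
- pot_rim (a point): Centre of the pot's rim, 92 mm up. Turned back 40 to 80 degrees from its start, the lid drops 9 mm; some 14 degrees further back is a stop. Dropped, it turns forward 85 to 100 degrees and sinks 6 mm to a hard stop: home. Turned forward without dropping, it only meets a stop on top of the thread.
- can: Spray can standing upright close to the pot, in the way of the handle: body 52 mm wide and 133 mm high, cap 47 mm wide from there up to 175 mm; about 0.25 kg. Origin: centre of its underside, z up.
- bottle: Bystander: small closed bottle standing near the pot, 34 mm wide, 125 mm high, just outside the circle of the handle. Origin: centre of its underside.
- wheel_a: Bystander: model-car wheel lying flat, 68 mm wide, 26 mm high. Origin: centre of its underside.
- wheel_b: Bystander: a second wheel just like the other. Origin: centre of its underside.
- battery: Bystander: black battery pack lying flat, 46 mm along its x, 96 mm along its y, 26 mm high, with a plug that stands out 11 mm at its -y end. Origin: centre of its underside.
- tape: Bystander: grey tape roll lying flat, 72 mm wide, 19 mm high. Origin: centre of its underside.
- driver: Bystander: screwdriver lying along its x, 170 mm long, about 30 mm high. Origin: on the bench under it.
- cup: Bystander: small white plastic cup, 60 mm wide, 55 mm high. Origin: centre of its underside.
Things that resemble listed ones, but are neither listed nor needed, are in the scene too. What is shaped like the lid but pink or turquoise is not meant.

How it is judged:
By the outcome, as a careful person would: the job done as asked, in the order asked, and still so for the second after the job is handed in, with the robot touching nothing.
It also fails if it takes over 64 s, if anything falls off the work surface, if the arm or the gripper's body presses on something with over 40 N, if the wrist force passes 120 N, or if a joint passes its speed limit or range.

## Working session

There is one attempt and no reset: what is moved stays moved. The work goes in short steps, Python scripts to look and compute and a tool call to move; the robot and the scene stay as the last step left them, time stands still between calls to the robot, and variables do not carry over. Pictures are saved under pics/ and viewed, at most 10 in all, crops included, and the job is handed in when it is done.

Besides the shell and the picture viewer there is one more tool, called after "Call:" as a command line: name --pt "numbers of a row" for each row, then --argument value for the rest. arm_command: Moves the arm, as the interface text tells. Its arguments: {"type":"object","properties":{"commands":{"type":"array"}},"required":["commands"]}

```bash
mkdir -p pics
cat > h.py <<'E'
import numpy as np, cv2
from cell import robot
from scipy.spatial.transform import Rotation as R
def cloud(n):
    s=robot.state(); f=robot.grab_frame(n); z=f["range_z"]; K=f["K"]
    v,u=np.mgrid[:400,:640]
    p=np.stack([(u-K[0,2])/K[0,0]*z,(v-K[1,2])/K[1,1]*z,z],-1)
    if n=="wrist":
        T=f["T_tool_cam"]; p=p@T[:3,:3].T+T[:3,3]
        p=p@R.from_quat(s["tool_rot"]).as_matrix().T+s["tcp_pos"]
    else:
        M=cv2.Rodrigues(np.array(f["rvec"],float))[0]; p=(p-np.array(f["tvec"]).ravel())@M
    p[z==0]=np.nan
    return f["frame"],p
def save(n,im): cv2.imwrite("pics/"+n,im[:,:,::-1])
E
python3 - <<'E'
from h import *
s=robot.state(); print({k:np.round(v,3).tolist() for k,v in s.items()})
print(np.round(R.from_quat(s["tool_rot"]).as_matrix(),2))
for n in("scene","top"):
    im,p=cloud(n); save(n+".png",im); np.savez(n+".npz",im=im,p=p)
E
```

```text
{'clock': 0.0, 'qpos': [1.192, 0.629, 0.038, 1.518, -0.027, 0.996, -0.02], 'qvel': [0.002, -0.0, -0.002, 0.0, 0.001, 0.0, 0.0], 'tau': [0.0, -56.34, 1.226, -19.344, 0.011, 0.011, 0.0], 'tcp_pos': [0.2, -0.618, 0.404], 'tool_rot': [0.988, 0.156, -0.0, -0.001], 'contact_force': [0.089, -0.287, -0.296], 'wrist_torque': [0.007, -0.03, 0.037], 'grip_force': 0.0, 'gripper_width': 1.003}
[[ 0.95  0.31 -0.  ]
 [ 0.31 -0.95  0.  ]
 [-0.   -0.   -1.  ]]
```

View pics/top.png

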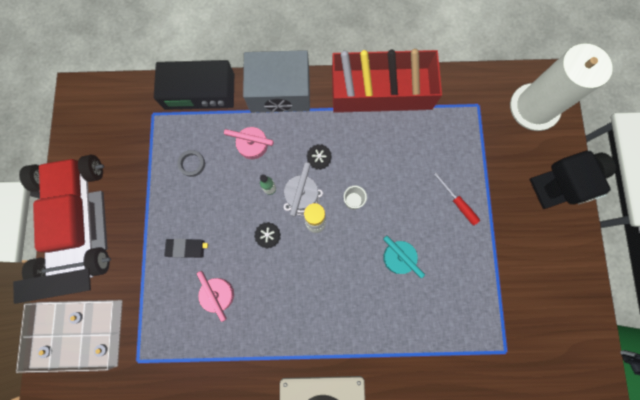

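View pics/scene.png

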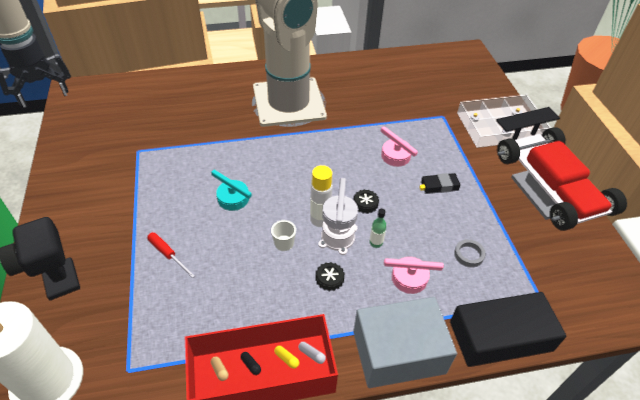

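Top view: the steel lid is at (300,190). Lookalikes are the pink lids at (250,142) and (215,295) and the turquoise lid at (401,257). The can with the yellow cap is at (315,213), the bottle at (266,184), the wheels at (319,156) and (267,235), and the cup at (355,197). I choose the steel lid on the pot and the yellow-capped can, and check both in one crop.

Run:
```python
from h import *
d=np.load("top.npz"); im,p=d["im"],d["p"]
save("crop.png",cv2.resize(im[130:260,220:400],None,fx=4,fy=4,interpolation=cv2.INTER_CUBIC))
def box(u0,u1,v0,v1,z0,z1,name):
    q=p[v0:v1,u0:u1].reshape(-1,3); q=q[(q[:,2]>z0)&(q[:,2]<z1)]
    print(name,len(q),np.round((q.min(0)+q.max(0))/2,3),np.round(np.median(q,0),3),np.round(q.max(0)-q.min(0),3)); return q
box(300,330,198,232,.165,.19,"cap")
q=box(275,325,155,215,.137,.16,"bar")
q2=q[:,:2]; c=q2.mean(0); w=np.linalg.svd(q2-c,full_matrices=False)[2][0]; t=(q2-c)@w
print("bar dir",w,np.degrees(np.arctan2(w[1],w[0])),t.min(),t.max(), c+w*(t.min()+t.max())/2)
box(280,322,170,215,.105,.118,"lidtop")
box(255,277,172,197,.05,.14,"bottle")
box(304,334,143,170,.015,.035,"wheelA")
box(252,283,220,250,.015,.035,"wheelB")
box(342,369,184,211,.045,.065,"cup")
box(382,420,238,275,.01,.1,"turq")
box(195,235,272,320,.01,.1,"pink")
box(225,273,125,158,.01,.1,"pink2")
```

```text
cap 347 [0.484 0.005 0.172] [0.483 0.005 0.174] [0.046 0.045 0.014]
bar 342 [0.548 0.038 0.145] [0.547 0.037 0.147] [0.124 0.046 0.016]
bar dir [-0.9581207   0.28636467] 163.35956111929633 -0.0654045303927366 0.06356070888722293 [0.54785438 0.03679204]
lidtop 657 [0.548 0.038 0.111] [0.546 0.032 0.112] [0.082 0.08  0.012]
bottle 183 [0.58  0.126 0.089] [0.575 0.123 0.084] [0.032 0.031 0.077]
wheelA 473 [ 0.665 -0.009  0.023] [ 0.664 -0.008  0.023] [0.067 0.065 0.015]
wheelB 521 [0.455 0.132 0.023] [0.454 0.131 0.023] [0.066 0.065 0.015]
cup 134 [ 0.542 -0.098  0.052] [ 0.549 -0.1    0.054] [0.057 0.057 0.013]
turq 988 [ 0.389 -0.205  0.049] [ 0.387 -0.203  0.044] [0.089 0.088 0.07 ]
pink 1104 [0.307 0.256 0.049] [0.308 0.251 0.045] [0.111 0.08  0.072]
pink2 909 [0.703 0.172 0.047] [0.695 0.171 0.045] [0.081 0.123 0.074]
```

View pics/crop.png

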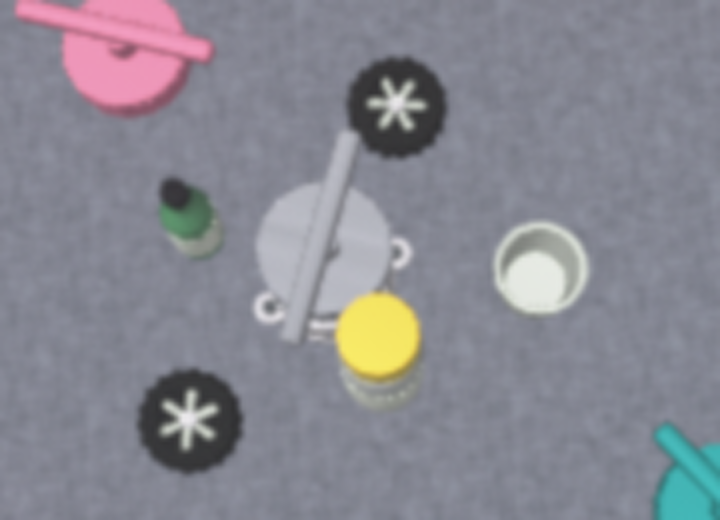

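The crop confirms both. The steel lid's bar is grey, with its near end at crop (292,335), and the can's yellow cap is at crop (378,335), beside that end. The pot axis is about (0.547, 0.037) and the can about (0.484, 0.005). I'm moving over the can.

Call:
arm_command --pt "1 0.029 -0.0315 0 0" --pt "1 0.029 -0.0315 0 0" --pt "1 0.029 -0.0315 0 0" --pt "1 0.029 -0.0315 0 0" --pt "1 0.029 -0.0315 0 0" --pt "1 0.029 -0.0315 0 0" --pt "1 0.029 -0.0315 0 0" --pt "1 0.029 -0.0315 0 0"

```text
clock: 0.9
tcp_pos: [0.3436, -0.3056, 0.4046]
tool_rot: [0.988, 0.156, -0.0, -0.0]
contact_force: [1.5, 0.0, 0.3]
gripper_width: 0.998
grip_force: 0.0
```

Call:
arm_command --pt "1 0.029 -0.0315 0 0" --pt "1 0.029 -0.0315 0 0" --pt "1 0.029 -0.0315 0 0" --pt "1 0.029 -0.0315 0 0" --pt "1 0.029 -0.0315 0 0" --pt "1 0.029 -0.0315 0 0" --pt "1 0.029 -0.0315 0 0" --pt "1 0.029 -0.0315 0 0"

```text
clock: 1.7
tcp_pos: [0.4868, 0.0055, 0.4046]
tool_rot: [0.988, 0.156, -0.0, 0.0]
contact_force: [0.7, -0.8, 0.2]
gripper_width: 0.998
grip_force: 0.0
```

Call:
arm_command --pt "1 0 0 0 -8.5" --pt "1 0 0 0 -8.5" --pt "1 0 0 0 -8.5" --pt "1 0 0 0 -8.5" --pt "1 0 0 0 -8.5" --pt "1 0 0 0 -8.5" --pt "1 0 0 0 -8.5" --pt "1 0 0 0 -8.5"

```text
clock: 2.5
tcp_pos: [0.4863, 0.0038, 0.4045]
tool_rot: [0.73, 0.684, -0.0, -0.0]
contact_force: [-0.2, 0.2, -1.3]
gripper_width: 0.999
grip_force: 0.0
```

```bash
cat >> h.py <<'E'
def rep(tx=None,ty=None,gz=None,a=None):
    s=robot.state(); M=R.from_quat(s["tool_rot"]).as_matrix(); t=np.array(s["tcp_pos"])
    aa=np.degrees(np.arctan2(M[1,0],M[0,0])); g=t+M[:,2]*robot.grasp_offset
    print("t%.2f grasp"%s["clock"],g.round(4),"a %.1f"%aa,"F",np.round(s["contact_force"],1),"M",np.round(s["wrist_torque"],2),"w %.2f gf %.0f"%(s["gripper_width"],s["grip_force"]),"q7 %.2f"%s["qpos"][6])
    if tx is not None: print("tool delta",(M.T@(np.array([tx,ty,gz])-g)).round(4),"twist",None if a is None else round(aa-a,1))
E
python3 - <<'E'
from h import *
rep(.484,.005,.157,90)
im,p=cloud("wrist"); m=np.isfinite(p[...,2])
q=p[(p[...,2]>.165)&(p[...,2]<.185)]; print(len(q),(q.min(0)+q.max(0))/2,np.ptp(q,0))
q=p[(p[...,2]>.142)&(p[...,2]<.156)&(abs(p[...,0]-.547)<.08)&(abs(p[...,1]-.037)<.05)&(np.hypot(p[...,0]-.484,p[...,1]-.005)>.03)][:,:2]
c=q.mean(0);w=np.linalg.svd(q-c,full_matrices=False)[2][0];t=(q-c)@w;print(len(q),np.degrees(np.arctan2(w[1],w[0])),c+w*(t.min()+t.max())/2,np.ptp(t))
E
```

```text
t2.50 grasp [0.4862 0.0038 0.2498] a 86.3 F [-0.2  0.2 -1.3] M [ 0.03  0.01 -0.03] w 1.00 gf 0 q7 -0.35
tool delta [ 0.0011 -0.0022  0.0928] twist -3.7
3000 [0.48615687 0.00801257 0.17082944] [0.04630982 0.04602081 0.01154718]
2937 -16.625707155703616 [0.55001808 0.04054233] 0.13145391109854387
```

Call:
arm_command --pt "1 0.002 -0.001 0.015 -3.7" --pt "1 0.001 0 0.015 0" --pt "1 0 0 0.015 0" --pt "1 0 0 0.015 0" --pt "1 0 0 0.015 0" --pt "1 0 0 0.015 0" --pt "1 0 0 0 0" --pt "0.5 0 0 0 0"

```text
clock: 3.35
tcp_pos: [0.4856, 0.007, 0.3147]
tool_rot: [0.71, 0.704, -0.0, -0.0]
contact_force: [-0.1, -0.2, 0.5]
gripper_width: 0.86
grip_force: 0.0
```

Call:
arm_command --pt "0 0 0 0 0" --pt "0 0 0 0 0" --pt "0 0 0 0 0" --pt "0 0 0 0 0" --pt "0 0 0 0 0" --pt "0 0 0 0 0" --pt "0 0 0 0 0" --pt "0 0 0 0 0"

```text
clock: 4.15
tcp_pos: [0.4858, 0.007, 0.3158]
tool_rot: [0.71, 0.705, 0.001, 0.001]
contact_force: [-1.1, -0.5, 5.6]
gripper_width: 0.536
grip_force: 61.0
```

Call:
arm_command --pt "0 0 0 -0.008 0" --pt "0 0 0 -0.008 0" --pt "0 -0.006 -0.006 0 0" --pt "0 -0.015 -0.015 0 0" --pt "0 -0.02 -0.02 0 0" --pt "0 -0.02 -0.02 0 0" --pt "0 -0.012 -0.012 0 0" --pt "0 -0.004 -0.004 0 0"

```text
clock: 4.95
tcp_pos: [0.406, -0.0712, 0.3306]
tool_rot: [0.71, 0.704, -0.001, -0.0]
contact_force: [0.0, -0.5, -2.3]
gripper_width: 0.532
grip_force: 61.9
```

Call:
arm_command --pt "0 0 0 0 0" --pt "0 0 0 0.004 0" --pt "0 0 0 0.004 0" --pt "0 0 0 0.004 0" --pt "0 0 0 0.003 0" --pt "0 0 0 0 0" --pt "0 0 0 0 0" --pt "0 0 0 0 0"

```text
clock: 5.75
tcp_pos: [0.4083, -0.0693, 0.3158]
tool_rot: [0.709, 0.705, 0.0, 0.0]
contact_force: [-1.0, 1.6, 5.1]
gripper_width: 0.536
grip_force: 62.4
```

Run:
```python
from h import *
rep(); im,p=cloud("scene"); save("s2.png",cv2.resize(im[140:300,200:440],None,fx=3,fy=3))
```

```text
t5.75 grasp [ 0.4083 -0.0692  0.1611] a 89.7 F [-1.   1.6  5.1] M [0.1  0.22 0.02] w 0.54 gf 62 q7 -0.25
```

View pics/s2.png

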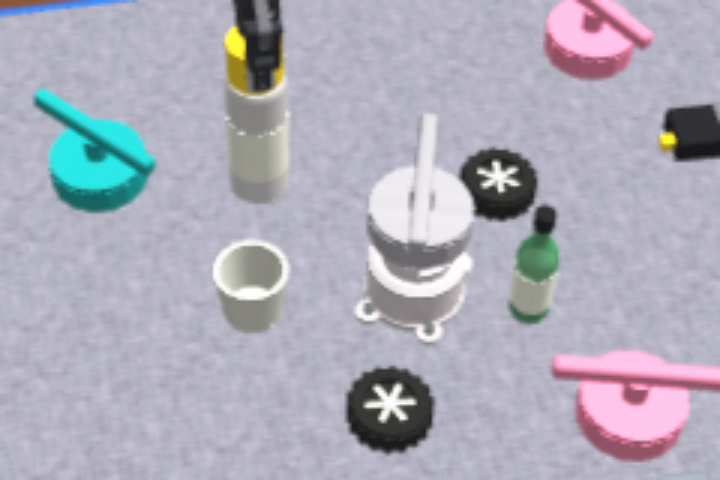

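The can stands upright at about (0.408, -0.069), clear of the handle's circle. The lid and the bystanders haven't moved. I'm releasing it and going over the lid.

Call:
arm_command --pt "1 0 0 0 0" --pt "1 0 0 0 0" --pt "1 0 0 0 0" --pt "1 0 0 0 0" --pt "1 0 0 -0.01 0" --pt "1 0 0 -0.03 0" --pt "1 0 0 -0.04 0" --pt "1 0 0 -0.02 0"

```text
clock: 6.6
tcp_pos: [0.4085, -0.0693, 0.4188]
tool_rot: [0.709, 0.705, 0.001, 0.002]
contact_force: [0.4, -0.2, -0.1]
gripper_width: 1.001
grip_force: 0.0
```

Call:
arm_command --pt "0.5 0.018 0.0235 0 0" --pt "0.5 0.018 0.0235 0 0" --pt "0.5 0.018 0.0235 0 0" --pt "0.5 0.018 0.0235 0 0" --pt "0.5 0.018 0.0235 0 0" --pt "0.5 0.018 0.0235 0 0" --pt "0.5 0 0 0 -8" --pt "0.5 0 0 0 -8"

```text
clock: 7.4
tcp_pos: [0.5501, 0.0385, 0.4162]
tool_rot: [0.602, 0.799, 0.0, -0.0]
contact_force: [-0.4, -0.0, -0.5]
gripper_width: 0.5
grip_force: 0.0
```

Call:
arm_command --pt "0.5 0 0 0 -8" --pt "0.5 0 0 0 -8" --pt "0.5 0 0 0 -8" --pt "0.5 0 0 0 -8" --pt "0.5 0 0 0 -8" --pt "0.5 0 0 0 -8" --pt "0.5 0 0 0 -8" --pt "0.5 0 0 0 -2"

```text
clock: 8.2
tcp_pos: [0.5497, 0.0372, 0.4162]
tool_rot: [0.142, 0.99, 0.0, 0.0]
contact_force: [-0.7, 0.0, 0.4]
gripper_width: 0.499
grip_force: 0.0
```

```bash
cat >> h.py <<'E'
def bar(n,z0=.12,cx=.549,cy=.039):
    im,p=cloud(n); r=np.hypot(p[...,0]-cx,p[...,1]-cy)
    q=p[(r<.075)&(p[...,2]>z0)&(p[...,2]<.16)]; lt=p[(r<.04)&(p[...,2]>.09)&(p[...,2]<.12)]
    if len(q)>30:
        zt=np.percentile(q[:,2],80); q=q[q[:,2]>zt-.008][:,:2]
        c=q.mean(0);w=np.linalg.svd(q-c,full_matrices=False)[2][0];t=(q-c)@w
        print(n,"bar",len(q),"ang %.1f"%np.degrees(np.arctan2(w[1],w[0])),(c+w*(t.min()+t.max())/2).round(4),"len %.3f top %.4f"%(np.ptp(t),zt))
    if len(lt): print(n,"lid top z",np.median(lt[:,2]).round(4),len(lt))
    return im,p
E
python3 - <<'E'
from h import *
rep(.549,.039,.149,163.4); bar("wrist"); print(robot.state()["qpos"])
E
```

```text
t8.20 grasp [0.5497 0.0372 0.2615] a 163.7 F [-0.7  0.   0.4] M [-0.01 -0.02 -0.01] w 0.50 gf 0 q7 0.71
tool delta [0.0012 0.0015 0.1125] twist 0.3
wrist bar 2327 ang -16.7 [0.549  0.0398] len 0.130 top 0.1489
wrist lid top z 0.1126 3706
[ 0.38002122  0.57031315 -0.77337944  1.76894772  0.46615393  0.99492219
  0.71030403]
```

Call:
arm_command --pt "0.4 0.001 0.002 0.03 0" --pt "0.4 0 0 0.03 0" --pt "0.4 0 0 0.02 0" --pt "0.4 0 0 0.015 0" --pt "0.4 0 0 0.01 0" --pt "0.4 0 0 0.0045 0" --pt "0.22 0 0 0 0" --pt "0.22 0 0 0 0"

```text
clock: 9.05
tcp_pos: [0.5495, 0.0396, 0.3067]
tool_rot: [0.143, 0.99, -0.0, 0.0]
contact_force: [-0.0, -0.2, -3.1]
gripper_width: 0.223
grip_force: 5.9
```

Call:
arm_command --pt "0.22 0 0 0 0" --pt "0.22 0 0 0 -6" --pt "0.22 0 0 0 -6" --pt "0.22 0 0 0 -6" --pt "0.22 0 0 0 -6" --pt "0.22 0 0 0 -6" --pt "0.22 0 0 0 -6" --pt "0.22 0 0 0 0"

```text
clock: 9.85
tcp_pos: [0.5496, 0.0394, 0.3064]
tool_rot: [-0.17, 0.985, 0.0, 0.0]
contact_force: [-0.5, -0.1, -2.5]
gripper_width: 0.222
grip_force: 6.0
```

Run:
```python
from h import *
rep(.549,.0395,.152,163.4); im,p=bar("wrist"); bar("top"); save("w1.png",im)
```

```text
t9.85 grasp [0.5496 0.0395 0.1517] a -160.4 F [-0.5 -0.1 -2.5] M [-0.03  0.06 -0.  ] w 0.22 gf 6 q7 1.09
tool delta [ 0.0006  0.0002 -0.0003] twist -323.8
wrist bar 7172 ang 19.7 [0.5432 0.0381] len 0.118 top 0.1492
wrist lid top z 0.1128 6558
top bar 153 ang -157.7 [0.5139 0.0272] len 0.060 top 0.1492
top lid top z 0.1125 303
```

View pics/w1.png

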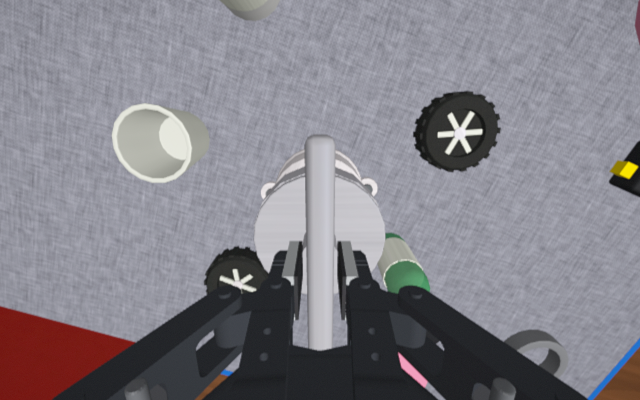

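The pads (295,270) and (345,270) straddle the bar (308–335), and the lid has turned with the gripper, now at 19.7°. The pads carry some of its weight, so I'm opening a little to let it sink, then turning on.

Call:
arm_command --pt "0.27 0 0 0 0" --pt "0.27 0 0 0 -3" --pt "0.27 0 0 0 -3" --pt "0.27 0 0 0 -3" --pt "0.27 0 0 0 -3" --pt "0.27 0 0 0 -3" --pt "0.27 0 0 0 0" --pt "0.27 0 0 0 0"

```text
clock: 10.75
tcp_pos: [0.5496, 0.0399, 0.3065]
tool_rot: [-0.297, 0.955, -0.0, 0.0]
contact_force: [0.3, 0.8, 0.9]
gripper_width: 0.271
grip_force: 0.0
```

Run:
```python
from h import *
rep(.549,.0395,.152,163.4); bar("wrist")
```

```text
t10.75 grasp [0.5497 0.0399 0.1518] a -145.5 F [0.3 0.8 0.9] M [-0.05 -0.    0.08] w 0.27 gf 0 q7 1.30
tool delta [ 0.0008  0.0001 -0.0002] twist -308.9
wrist bar 7168 ang 19.0 [0.5433 0.0368] len 0.116 top 0.1491
wrist lid top z 0.1126 6732
```

Call:
arm_command --pt "0.27 0 0 0 -3" --pt "0.27 0 0 0 -3" --pt "0.27 0 0 0 -3" --pt "0.27 0 0 0 -3" --pt "0.27 0 0 0 0" --pt "0.27 0 0 0 0" --pt "0.27 0 0 0 0" --pt "0.27 0 0 0 0"

```text
clock: 11.6
tcp_pos: [0.5494, 0.0398, 0.3063]
tool_rot: [-0.395, 0.918, -0.0, 0.0]
contact_force: [-0.0, -0.8, 0.2]
gripper_width: 0.274
grip_force: 0.0
```

Run:
```python
from h import *
rep(.549,.0395,.152,163.4); bar("wrist")
```

```text
t11.60 grasp [0.5495 0.0397 0.1516] a -133.4 F [-0.  -0.8  0.2] M [-0.07 -0.05 -0.01] w 0.27 gf 0 q7 1.48
tool delta [ 0.0005  0.0002 -0.0004] twist -296.8
wrist bar 6721 ang 26.3 [0.5472 0.038 ] len 0.126 top 0.1407
wrist lid top z 0.1037 6393
```

The lid dropped 9 mm at 26°, which is 43° back. I'm following it down and screwing forward.

Call:
arm_command --pt "0.27 0 0 0 6" --pt "0.27 0 0 0 7" --pt "0.27 0 0 0 7" --pt "0.27 0 0 0.004 0" --pt "0.27 0 0 0.004 0" --pt "0.27 0 0 0 7" --pt "0.27 0 0 0 7" --pt "0.27 0 0 0 5"

```text
clock: 12.45
tcp_pos: [0.5493, 0.0396, 0.2977]
tool_rot: [-0.065, 0.998, 0.0, -0.0]
contact_force: [-0.6, -0.0, -0.6]
gripper_width: 0.275
grip_force: 0.0
```

Call:
arm_command --pt "0.27 0 0 0 5" --pt "0.27 0 0 0.001 5" --pt "0.27 0 0 0 5" --pt "0.27 0 0 0 5" --pt "0.27 0 0 0.001 5" --pt "0.27 0 0 0 5" --pt "0.27 0 0 0 5" --pt "0.27 0 0 0 5"

```text
clock: 13.25
tcp_pos: [0.5492, 0.0392, 0.2958]
tool_rot: [0.279, 0.96, -0.001, -0.0]
contact_force: [-0.1, -1.0, -0.8]
gripper_width: 0.273
grip_force: 2.0
```

Run:
```python
from h import *
rep(.549,.0395,.152,163.4); bar("wrist")
```

```text
t13.25 grasp [0.5491 0.039  0.1411] a 147.6 F [-0.1 -1.  -0.8] M [-0.2  -0.02  0.1 ] w 0.27 gf 2 q7 0.35
tool delta [ 0.0003  0.0004 -0.0109] twist -15.8
wrist bar 7805 ang -9.8 [0.5425 0.0428] len 0.119 top 0.1406
wrist lid top z 0.1018 6052
```

Call:
arm_command --pt "0.27 0 0 0.001 5" --pt "0.27 0 0 0 5" --pt "0.27 0 0 0 5" --pt "0.27 0 0 0.001 5" --pt "0.27 0 0 0 5" --pt "0.27 0 0 0 5" --pt "0.27 0 0 0.001 5" --pt "0.27 0 0 0 5"

```text
clock: 14.1
tcp_pos: [0.5492, 0.0392, 0.2925]
tool_rot: [0.59, 0.807, -0.001, -0.0]
contact_force: [0.1, -0.6, -1.5]
gripper_width: 0.266
grip_force: 1.4
```

Run:
```python
from h import *
rep(.549,.0395,.152,163.4); bar("wrist")
```

```text
t14.10 grasp [0.5489 0.0391 0.1378] a 107.6 F [ 0.1 -0.6 -1.5] M [-0.19 -0.08 -0.02] w 0.27 gf 1 q7 -0.19
tool delta [ 0.0003  0.0002 -0.0142] twist -55.8
wrist bar 6900 ang -49.0 [0.5451 0.0475] len 0.115 top 0.1406
wrist lid top z 0.0984 6021
```

Call:
arm_command --pt "0.27 0 0 0 4" --pt "0.27 0 0 0 4" --pt "0.27 0 0 0 4" --pt "0.27 0 0 0 2" --pt "0.27 0 0 0 2" --pt "0.27 0 0 0 2" --pt "0.27 0 0 0 0" --pt "0.27 0 0 0 0"

```text
clock: 14.95
tcp_pos: [0.5492, 0.0395, 0.2927]
tool_rot: [0.709, 0.706, -0.001, 0.0]
contact_force: [2.9, -3.1, -8.4]
gripper_width: 0.266
grip_force: 31.8
```

Run:
```python
from h import *
rep(.549,.0395,.152,163.4); bar("wrist")
```

```text
t14.95 grasp [0.5491 0.0393 0.138 ] a 89.8 F [ 2.9 -3.1 -8.4] M [-0.82 -0.43  1.26] w 0.27 gf 32 q7 -0.42
tool delta [ 0.0002 -0.0002 -0.014 ] twist -73.6
wrist bar 4812 ang -59.1 [0.5474 0.048 ] len 0.112 top 0.1413
wrist lid top z 0.098 6008
```

Call:
arm_command --pt "0.27 0 0 0 2" --pt "0.27 0 0 0 2" --pt "0.27 0 0 0 0" --pt "0.27 0 0 0 0" --pt "0.27 0 0 0 0" --pt "0.27 0 0 0 0" --pt "0.27 0 0 0 0" --pt "0.27 0 0 0 0"

```text
clock: 15.8
tcp_pos: [0.5492, 0.0395, 0.2929]
tool_rot: [0.733, 0.681, -0.001, 0.0]
contact_force: [2.8, -4.8, -11.3]
gripper_width: 0.275
grip_force: 65.6
```

Run:
```python
from h import *
rep(.549,.0395,.152,163.4); bar("wrist")
```

```text
t15.80 grasp [0.5492 0.0394 0.1382] a 85.8 F [  2.8  -4.8 -11.3] M [-1.1  -0.55  2.6 ] w 0.27 gf 66 q7 -0.47
tool delta [ 0.0001 -0.0002 -0.0138] twist -77.6
wrist bar 3525 ang -48.5 [0.546  0.0492] len 0.102 top 0.1420
wrist lid top z 0.098 6004
```

It is at the hard stop: 2.6 Nm with no further movement, and the lid top at 98 mm. I'm easing off, opening and retreating.

Call:
arm_command --pt "0.27 0 0 0 -5" --pt "0.27 0 0 0 -5" --pt "0.45 0 0 0 -4" --pt "0.5 0 0 0 -4" --pt "0.5 0 0 0 -4" --pt "0.5 0 0 0 0" --pt "0.5 0 0 -0.01 0" --pt "0.5 0 0 -0.02 0"

```text
clock: 16.65
tcp_pos: [0.549, 0.04, 0.3235]
tool_rot: [0.592, 0.806, -0.0, -0.001]
contact_force: [-0.2, -1.0, 0.2]
gripper_width: 0.501
grip_force: 0.0
```

Call:
arm_command --pt "0.5 0 0 -0.04 0" --pt "0.5 0 0 -0.04 0" --pt "0.5 0 0 -0.04 0" --pt "0.5 0 0 -0.03 0" --pt "0.5 0 0 0 0" --pt "0.5 0 0 0 0" --pt "0.5 0 0 0 0" --pt "0.5 0 0 0 0"

```text
clock: 17.45
tcp_pos: [0.549, 0.0396, 0.4721]
tool_rot: [0.591, 0.807, -0.001, -0.001]
contact_force: [-0.1, 0.4, -0.0]
gripper_width: 0.501
grip_force: 0.0
```

Run:
```python
from h import *
rep(.549,.0395,.152,163.4); bar("wrist"); im,p=bar("scene"); save("s3.png",cv2.resize(im[140:300,200:440],None,fx=3,fy=3))
```

```text
t17.45 grasp [0.5486 0.0397 0.3174] a 107.6 F [-0.1  0.4 -0. ] M [ 0.03 -0.04  0.03] w 0.50 gf 0 q7 -0.05
tool delta [-0.0004  0.0007  0.1654] twist -55.8
wrist bar 1461 ang -63.1 [0.5497 0.0412] len 0.131 top 0.1338
wrist lid top z 0.0975 2454
scene bar 312 ang -63.1 [0.5521 0.0371] len 0.131 top 0.1342
scene lid top z 0.0978 492
```

View pics/s3.png

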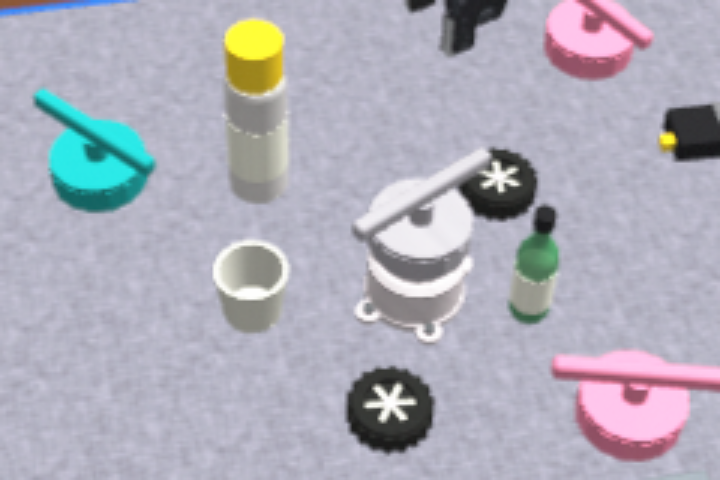

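The lid sits low and level on the pot, with its bar at crop (420,195) and its top at 134 mm, which is the home height. The can stands clear at (257,110), and the bystanders haven't moved.

```bash
python3 -c "
from cell import robot; print(robot.job_done())"
```

```text
the job is handed in; nothing more can be done
None
```

The job is handed in: the can stands clear of the handle's circle, and the lid dropped into its thread and is screwed fully home against the hard stop, with the things around the pot where they were.

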